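Lay the tea box on its back and push its door open

ROBOT

A 6-joint arm with a two-finger parallel gripper is mounted at the origin on the work surface. World frame = base frame: x ahead of the robot, y to its left, z up, the work surface at z = 0. Lengths are in m, angles in rad, forces in N, time in s.
With the tool pointing down it reaches from about 0.3 to 0.775 m from the base axis. Payload 14.6 kg.
Tool frame: the origin (TCP) lies at the very end of the fingers, on their centre line; the grasp point (between the pads) lies 19 mm behind it (env.grasp_offset is the distance from the TCP to the grasp point, in m); x points along the fingers, y is the direction in which the jaws open and shut, and the axes are right-handed (so a half turn about x gives the same grasp; the last joint's range is limited). The gripper opens to 85 mm and grips with 20 to 120 N. Pads are 22 mm wide; open, the fingers measure 114 mm over their backs; the gripper's body (76 mm by 85 mm) begins 54 mm behind the grasp point. The pads swing forward as they close: fully open they stand 13 mm farther back than shut.
Start: joints at [1.109, 0.3, 1.521, -0, 1.321, -0.067], TCP at [0.212, 0.508, 0.231] pointing down, gripper open.
Joint ranges: [-3.03, 3.03], [-0.79, 2.21], [0.23, 2.52], [-1.04, 4.18], [0, 3.07], [-2.55, 2.55]. Speed limits (rad/s): [2.22, 2.22, 2.57, 3.14, 3.14, 3.14].

INTERFACE

Orientations are given as a unit quaternion [x, y, z, w].
In Python, from rig import env gives the robot as it stands.
- The arm moves only by the shell command python3 -m jog 'ROWS' [FORCE]. ROWS is a JSON object of lists of equal length, an entry for each row: "grip": the finger opening in mm, from 0 to 85.4; "delta_pos": the shift along the tool's x, y, z in mm, a list of three; "roll": the turn about the tool's x in rad. In form: {"grip": [grip, ...], "delta_pos": [[dx, dy, dz], ...], "roll": [roll, ...]}. A call has 1 to 5 rows; each row shifts and turns the pose as measured when the row begins, along the tool's axes as they then stand; what a row does not reach is not made up. A row lasts 1/8 s, in which the tool goes at most 62.5 mm and 10.7 degrees, less where a joint would pass 70% of its speed; a pose out of reach is approached as far as the arm can. A call with a gripper value outside its range is refused whole. The fingers move at their own pace and stop on an object; FORCE is the grip in N (left out, the last holds). Time passes only in rows, so rows that do not move let the fingers close. It gives the time, the measured TCP pose, the force and the opening at its end, in the units of the state.
- env.sense(): the state, without advancing time (a new reading comes with each control period).
- env.grab_frame(name): name is "scene" or "side" or "wrist"; returns a dict with "image" (420x560x3 uint8, red, green, blue), "depth" (420x560 float32, m along the optical axis (not along the pixel's ray), 0 where there is no reading), "camera_matrix" (3x3 intrinsics, pixels), "k1" (the pictures are not rectified: a ray, as slopes to the right and down, at radius r is drawn at 1 + k1 r^2 times it, then the intrinsics apply), "R" (3x3) and "t" (3): a world point X has camera coordinates R X + t; the wrist camera has in their place "T_tool_cam" (4x4, takes a point from camera to tool coordinates, whose origin is the TCP and whose axes are the tool frame's). Camera axes: x right, y down, z forward; pixel columns grow to the right and rows downward; lengths in m; the calibration is good to about 2 mm. A picture is of the moment at which its call begins: read the wrist's pose just before it.
- env.job_done(): hands the job in, once; it reports no verdict.
Trained networks look in the newest picture that a camera, given by its name, has taken for a name from the list of things; names that differ only in an ending like _2 or _b are one class to them, and where a whole thing is asked for, a point or a joint stands for the part that bears it (a point fixed in the world has none). Each returns a list of dicts, best first, with "conf" (0 to 1); they miss things now and then, are a little off and sometimes report something else, mostly with a low value. They report only what shows in the picture. A call takes as long as a camera call. They do not tell look-alikes from the thing itself.
- env.outline_of(name, camera): "mask" (420x560 bool, what is visible of it) and "box" ([left, top, right, bottom] in pixels, round what is visible of it).
- env.mark_of(name, camera): "pixel" ([column, row] in pixels: a listed point, or the origin of a listed thing).
The state is a dict: "time": time; "joint_pos": joint angles; "dq": joint speeds; "tau": joint torques, N m; "position": TCP position; "tcp_rot": TCP orientation; "contact_force": force on the tool from outside, world axes, zero at the start; "torque": the same for the moment, N m; "width": finger opening in m.
Only numpy, scipy, OpenCV 4.12 (cv2) and the standard library are available. Lean on these libraries where they do the work, as an engineer would, in place of code of your own. Each camera call takes 0.05 s, during which the arm holds its last target. There are 200 camera calls.

TASK

The small wooden tea box stands on end with its sliding door facing the robot's side of the table. Push it over, where it stands, so that it lies on its back with the door up, then push the door by its pull, along the box towards the end that was the top, until it is fully open. Only push with the fingers: do not grasp, lift or shove the box across the table, and do not disturb the tea things around it.

Things in the scene. Friction and masses are not known exactly. Their poses are not given: they have to be found in the camera images.
- tea_box: Wooden box, loose, 0.36 to 0.6 kg, standing on end: 60 mm deep (x), 90 wide (y), 130 tall (z). Origin: centre of its underside as it stands; z up, x from the door (front) to the back. Tipped on its back, its x axis points straight down, its z axis lies level, pointing the way it was pushed, and its origin is 30 mm above the table.
- door (a joint): Sliding door of the box, in m: 0 shut, 0.060 fully open (stop); starts shut or up to 4 mm open. It slides along the box's +z (upward as the box stands; level, away from the foot end, as it lies) and sticks out past the box's end when open. It stays where it is left and takes about 1 N to slide; the lying box itself slides at about 2 N or more.
- door_pull (a point): Centre of the outer face of the door's pull, a bar 50 mm long (box's y), 12 mm wide (box's z), standing 20 mm out from the door's face. Door shut: box frame (-49, 0, 35) mm; it moves with the door. With the box on its back this face is 79 mm above the table, the door's face 59 mm and the 3 mm lips along the box's two sides (over the door's edges, 64 mm apart) 63 mm.
- push_spot (a point): Point on the front (door side) of the standing box, box frame (-29, 0, 110) mm. A push here in the box's +x direction tips the box over its rear lower edge without sliding it; after some 60 to 75 mm of push (about 27 degrees) it falls onto its back by itself.
- box_heel (a point): Middle of the box's rear lower edge, the edge it tips over; box frame (30, 0, 0) mm. It stays on the table all the time.
- saucer_a: White saucer, 140 mm across, 15 mm high, beside the box. Origin: centre of underside. Bystander.
- cup_a: White cup on saucer_a, 82 mm across, 60 mm high, small handle on its +y side reaching 64 mm from the axis. Origin: centre of underside. Bystander.
- saucer_b: White saucer like saucer_a, at the right of the table. Bystander.
- cup_b: White cup like cup_a, on saucer_b. Bystander.
- honey_jar: Glass honey jar with screw-top lid, 68 mm across, 88 mm high, beside the box. Origin: centre of underside. Bystander.
- strainer: Steel tea strainer, bowl 72 mm across, 26 mm high, handle reaching 124 mm along its -y. Origin: centre of the bowl's underside. Bystander.
- teapot: Porcelain teapot with closed lid, 152 mm across, 137 mm high, spout reaching 133 mm along +x, handle 122 mm along -x, at the left of the table. Origin: centre of underside. Bystander.
- sugar_bowl: White open sugar bowl, 92 mm across, 50 mm high, left of the robot. Origin: centre of underside. Bystander.
Mind the look-alikes: they are no part of the job. What is shaped like the tea_box but blue, red or turquoise is not meant.

How it is judged:
By the outcome, as a careful person would: the job done as asked, in the order asked, and still so for the second after the job is handed in, with the robot touching nothing.
It also fails if it takes over 40 s, if anything falls off the work surface, if the arm or the gripper's body presses on something with over 40 N, if the wrist force passes 120 N, or if a joint passes its speed limit or range.

## Working session

There is one attempt and no reset: what is moved stays moved. The work goes in short steps, Python scripts to look and compute and a shell command to move; the robot and the scene stay as the last step left them, time stands still between calls to the robot, and variables do not carry over. Pictures are saved under pics/ and viewed, about 8 in all and at most 12, crops included, and the job is handed in when it is done.

```bash
mkdir -p pics; cat > h.py <<'E'
import numpy as np, cv2
from rig import env
from scipy.spatial.transform import Rotation as Rn
def cloud(f):
    d=f["depth"];K=np.array(f["camera_matrix"]);h,w=d.shape
    u,v=np.meshgrid(np.arange(w),np.arange(h))
    p=cv2.undistortPoints(np.stack([u,v],-1).reshape(-1,1,2).astype(np.float64),K,np.array([f["k1"],0,0,0.])).reshape(h,w,2)
    c=np.dstack([p[...,0]*d,p[...,1]*d,d])
    if "R" in f: W=(c-np.array(f["t"]))@np.array(f["R"])
    else:
        s=f["state"];T=np.array(f["T_tool_cam"]);W=(c@T[:3,:3].T+T[:3,3])@Rn.from_quat(s["tcp_rot"]).as_matrix().T+s["position"]
    W[d==0]=np.nan
    return W
def grab(n):
    s=env.sense();f=env.grab_frame(n);f["state"]=s;return f
def save(f,n): cv2.imwrite("pics/"+n+".png",f["image"][...,::-1])
E
python3 - <<'E'
from h import *
fs={}
for n in["scene","side"]:
    f=grab(n);save(f,n+"0");W=cloud(f);np.save(n+"W.npy",W)
    for o in["tea_box","saucer_a","cup_a","honey_jar","strainer"]:
        for r in env.outline_of(o,n)[:4]:
            p=W[r["mask"]];print(n,o,round(r["conf"],2),np.round(r["box"]),np.nanmedian(p,0).round(3),np.nanpercentile(p,3,axis=0).round(3),np.nanpercentile(p,97,axis=0).round(3))
    for o in["push_spot","box_heel","door_pull"]:
        for r in env.mark_of(o,n)[:3]:
            c,q=np.round(r["pixel"]).astype(int);print(n,o,round(r["conf"],2),c,q,W[q,c].round(3))
s=env.sense();print(s["time"],s["position"],Rn.from_quat(s["tcp_rot"]).as_matrix().round(3),s["contact_force"])
E
```

```text
scene tea_box 0.92 [285. 146. 317. 188.] [ 0.418 -0.036  0.108] [ 0.369 -0.089  0.015] [ 0.431 -0.002  0.134]
scene tea_box 0.91 [256. 106. 278. 150.] [ 0.346 -0.265  0.097] [ 0.292 -0.34   0.002] [ 0.379 -0.235  0.135]
scene tea_box 0.88 [284. 181. 315. 227.] [0.526 0.05  0.106] [0.479 0.001 0.007] [0.563 0.086 0.134]
scene tea_box 0.71 [244. 165. 274. 213.] [ 0.569 -0.079  0.104] [ 0.528 -0.148  0.007] [ 0.593 -0.053  0.134]
scene saucer_a 0.91 [236. 235. 278. 261.] [0.708 0.041 0.013] [ 0.628 -0.038  0.005] [0.748 0.081 0.025]
scene saucer_a 0.76 [168. 136. 207. 160.] [ 0.589 -0.463  0.012] [ 0.507 -0.54   0.004] [ 0.632 -0.417  0.021]
scene cup_a 0.8 [173. 128. 197. 151.] [ 0.565 -0.495  0.049] [ 0.533 -0.53   0.014] [ 0.606 -0.445  0.072]
scene cup_a 0.73 [242. 224. 269. 252.] [0.678 0.008 0.043] [ 0.65  -0.018  0.012] [0.731 0.056 0.07 ]
scene cup_a 0.54 [246. 164. 275. 217.] [ 0.569 -0.078  0.105] [ 0.529 -0.143  0.011] [ 0.593 -0.053  0.134]
scene honey_jar 0.74 [212. 161. 231. 188.] [ 0.586 -0.245  0.067] [ 0.552 -0.284  0.01 ] [ 0.607 -0.228  0.092]
scene strainer 0.67 [241
[... 1630 characters left out ...]
0.56 [243. 266. 267. 295.] [ 0.454 -0.198  0.01 ] [ 0.426 -0.258 -0.001] [ 0.487 -0.172  0.028]
side push_spot 0.9 370 293 [ 0.784 -0.338  0.124]
side push_spot 0.82 230 218 [ 0.376 -0.054  0.127]
side push_spot 0.81 220 291 [ 0.354 -0.302  0.098]
side box_heel 0.86 296 257 [ 0.587 -0.129  0.003]
side box_heel 0.61 346 317 [ 0.728 -0.351 -0.   ]
side box_heel 0.61 209 300 [ 0.327 -0.341  0.118]
side door_pull 0.69 264 222 [ 0.483 -0.005  0.038]
side door_pull 0.67 224 308 [ 0.36  -0.326  0.037]
side door_pull 0.53 273 238 [ 0.513 -0.141  0.131]
0.9 [0.21153359 0.50767645 0.23127257] [[ 0.     0.385  0.923]
 [-0.     0.923 -0.385]
 [-1.    -0.     0.   ]] [-0.47949121  0.05885495 -0.14684962]
```

View pics/scene0.png

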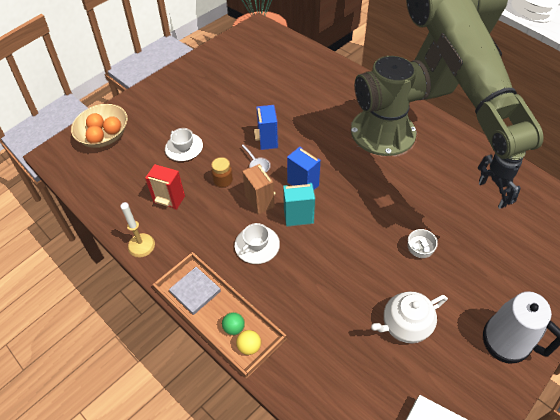

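View pics/side0.png

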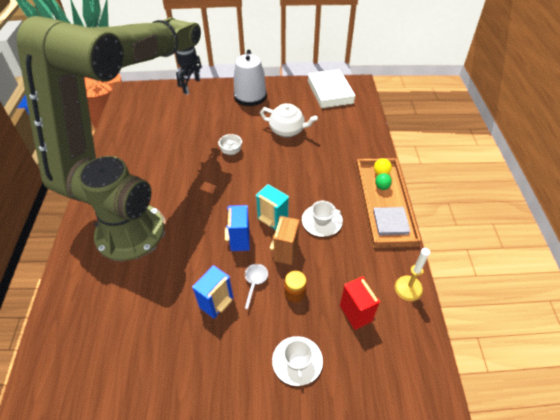

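The wooden box is at scene (260,190) and side (285,240). The blue box is on the robot side of it, the turquoise one at its +y side, and cup/saucer, strainer and jar are around it. Next I need its exact pose.

```bash
cat > m.py <<'E'
from h import *
for n,(c0,r0) in {"scene":(200,110),"side":(200,160)}.items():
    f=grab(n);W=cloud(f);im=f["image"]
    d=np.linalg.norm(W[...,:2]-[0.56,-0.1],axis=-1)
    top=(W[...,2]>.124)&(W[...,2]<.142)&(d<.09)
    _,lab,st,ce=cv2.connectedComponentsWithStats(top.astype(np.uint8))
    for i in range(1,len(st)):
        if st[i,4]>20:
            p=W[lab==i][:,:2]*1000
            r=cv2.minAreaRect(p.astype(np.float32));print(n,st[i,4],p.mean(0).round(),np.round(r[0]),np.round(r[1]),round(r[2],1),np.median(W[lab==i][:,2]).round(4), im[lab==i].mean(0).round())
            print(np.round(cv2.boxPoints(r)).tolist())
    cv2.imwrite(f"pics/{n}1.png",cv2.resize(im[r0:r0+140,c0:c0+140,::-1],None,fx=4,fy=4,interpolation=cv2.INTER_CUBIC))
a=cv2.imread("pics/scene1.png");b=cv2.imread("pics/side1.png")
cv2.imwrite("pics/both1.png",cv2.resize(np.hstack([a,b]),(800,400)))
E
python3 m.py
```

```text
scene 436 [ 556. -102.] [ 554. -104.] [99. 64.] 74.3 0.1302 [212. 150. 105.]
[[510.0, -143.0], [572.0, -160.0], [599.0, -65.0], [537.0, -48.0]]
side 452 [ 553. -107.] [ 552. -105.] [95. 63.] 73.4 0.1295 [245. 189. 112.]
[[509.0, -142.0], [569.0, -160.0], [596.0, -69.0], [536.0, -51.0]]
```

View pics/both1.png

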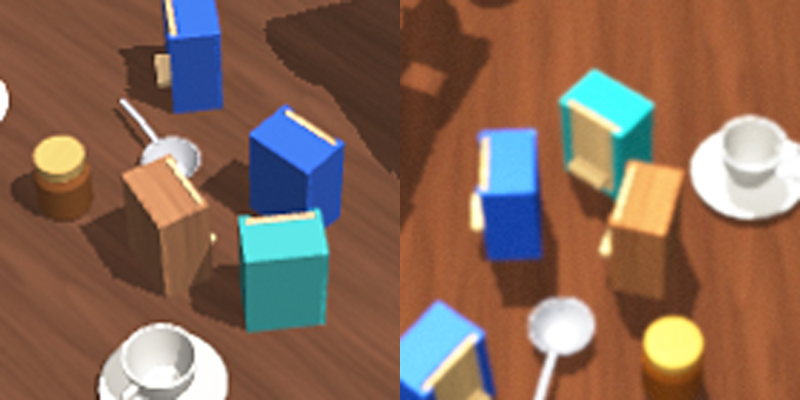

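Pose: top centre ≈ (0.553, -0.105), and the box's +x axis is at -16° (0.961, -0.276). The pull is on the robot side, and the fall direction is clear. I'll roll so that tool z = box x, close the fingers and travel high.

```bash
python3 -m jog '{"grip":[0,0,0,0,0],"delta_pos":[[0,0,0],[0,-40,35],[0,-40,35],[0,-40,35],[0,-40,35]],"roll":[-0.115,0,0,0,0]}' 40
python3 -m jog '{"grip":[0,0,0,0,0],"delta_pos":[[0,-40,35],[0,-40,35],[0,-40,35],[0,-40,35],[0,-40,35]],"roll":[0,0,0,0,0]}'
```

```text
time: 1.62
position: [0.3036, 0.3123, 0.2307]
tcp_rot: [0.095, 0.701, -0.095, 0.701]
contact_force: [1.5, -0.0, 0.8]
width: 0.0001
time: 2.25
position: [0.4213, 0.0645, 0.2321]
tcp_rot: [0.096, 0.699, -0.095, 0.702]
contact_force: [0.1, 0.8, -0.7]
width: 0.0002
```

```bash
python3 -m jog '{"grip":[0,0,0,0,0],"delta_pos":[[0,-36,32],[0,-36,32],[0,-36,32],[0,-18,16],[0,0,0]],"roll":[0,0,0,0,0]}'
python3 - <<'E'
from h import *
s=env.sense();R=Rn.from_quat(s["tcp_rot"]).as_matrix();p=np.array(s["position"])
f=grab("wrist");save(f,"w1");W=cloud(f)
top=(W[...,2]>.122)&(W[...,2]<.14)&(np.linalg.norm(W[...,:2]-[.553,-.105],axis=-1)<.075)
q=(W[top][:,:2]*1000).astype(np.float32);r=cv2.minAreaRect(q);print(p,R.round(3),top.sum(),r,cv2.boxPoints(r).round().tolist())
b=np.array([.961,-.276]);print(((np.array([.553,-.1045])-61e-3*b-p[:2])@R[:2]).round(3))
E
```

```text
time: 2.88
position: [0.4978, -0.0955, 0.2324]
tcp_rot: [0.098, 0.699, -0.096, 0.702]
contact_force: [-0.4, 0.0, 0.3]
width: 0.0001
[ 0.49783021 -0.09547448  0.23240151] [[ 0.005  0.271  0.962]
 [ 0.001  0.962 -0.271]
 [-1.     0.003  0.005]] 4011 ((552.1998901367188, -105.43492126464844), (90.29055786132812, 64.80084228515625), 73.61042785644531) [[508.0, -140.0], [571.0, -158.0], [596.0, -71.0], [534.0, -53.0]]
[-0.     0.007 -0.005]
```

View pics/w1.png

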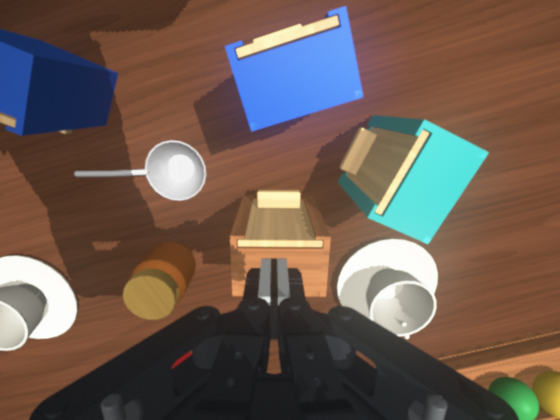

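The wrist view shows the wooden box door-first at (280,240), and the fingers' path down in front of it is free. I'll align and descend.

```bash
python3 -m jog '{"grip":[0,0,0,0,0],"delta_pos":[[0,7,-6],[40,0,0],[40,0,0],[38,0,0],[4,0,0]],"roll":[0.01,0,0,0,0]}'
```

```text
time: 3.55
position: [0.493, -0.0797, 0.1097]
tcp_rot: [0.1, 0.697, -0.098, 0.703]
contact_force: [0.2, 0.2, 0.6]
width: -0.0002
```

```bash
python3 -m jog '{"grip":[0,0,0,0,0],"delta_pos":[[0,-7,0],[0,0,8],[0,0,6],[0,0,5],[0,0,5]],"roll":[0,0,0,0,0]}'
python3 -m jog '{"grip":[0,0,0,0,0],"delta_pos":[[0,0,6],[0,0,8],[0,0,8],[0,0,8],[0,0,0]],"roll":[0,0,0,0,0]}'
```

```text
time: 4.18
position: [0.5172, -0.0935, 0.1149]
tcp_rot: [0.099, 0.695, -0.098, 0.706]
contact_force: [-0.9, 1.1, 0.8]
width: 0.0002
time: 4.8
position: [0.5485, -0.1025, 0.1152]
tcp_rot: [0.099, 0.695, -0.098, 0.706]
contact_force: [0.3, 0.3, -0.5]
width: 0.0004
```

```bash
python3 - <<'E'
from h import *
f=grab("side");g=grab("scene")
a=f["image"][160:300,200:340];b=g["image"][110:250,200:340]
cv2.imwrite("pics/p2.png",cv2.resize(np.hstack([b,a]),(800,400),interpolation=cv2.INTER_CUBIC)[...,::-1])
E
```

```text
(no output)
```

View pics/p2.png

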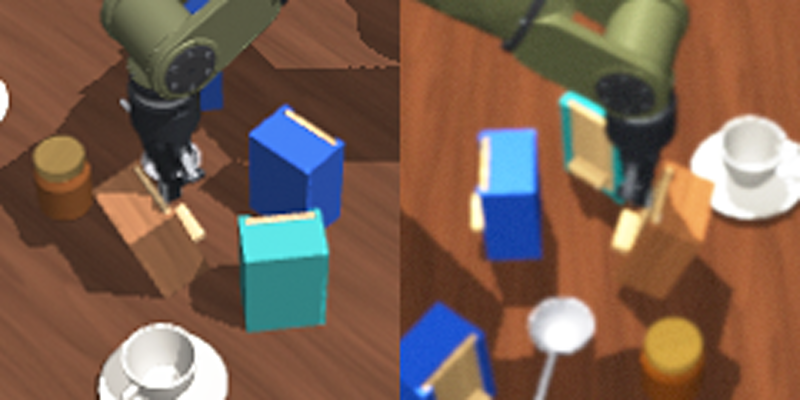

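Seen in both views: the box is tilting about its heel, about 20°, with the pull lifted towards the robot. I'll continue pushing.

```bash
python3 -m jog '{"grip":[0,0,0,0,0],"delta_pos":[[0,0,6],[0,0,6],[0,0,6],[0,0,6],[0,0,0]],"roll":[0,0,0,0,0]}'
python3 - <<'E'
from h import *
for n in["scene","side"]:
    f=grab(n);W=cloud(f);d=np.linalg.norm(W[...,:2]-[.65,-.13],axis=-1)
    m=(d<.06);print(n,np.nanpercentile(W[m][:,2],[20,50,80]).round(3))
E
```

```text
time: 5.52
position: [0.5726, -0.1094, 0.1156]
tcp_rot: [0.099, 0.695, -0.098, 0.705]
contact_force: [0.2, -0.1, -0.4]
width: 0.0
scene [0.038 0.079 0.099]
side [0.052 0.059 0.065]
```

```bash
python3 -m jog '{"grip":[0,0,0,0],"delta_pos":[[-40,0,-20],[-40,0,-20],[-20,0,0],[0,0,0]],"roll":[0,0,0,0]}'
cat > lie.py <<'E'
import sys
from h import *
tag=sys.argv[1]
b=np.array([.961,-.276]);y=np.array([.276,.961]);heel=np.array([.552,-.105])+.03*b
s=env.sense();print("tcp box-frame mm",((np.array(s["position"][:2])-heel)@np.c_[b,y]*1000).round(1),s["position"][2].round(4) if hasattr(s["position"][2],'round') else s["position"][2],s["time"])
for n in sys.argv[2:]:
    f=grab(n);W=cloud(f);save(f,n+tag)
    q=(W[...,:2]-heel)@np.c_[b,y]*1000;z=W[...,2]*1000
    near=(q[...,0]>-60)&(q[...,0]<230)&(abs(q[...,1])<80)
    for nm,lo,hi in[("pull",73,85),("lid+lips",54,68)]:
        m=near&(z>lo)&(z<hi)
        _,lab,st,_=cv2.connectedComponentsWithStats(m.astype(np.uint8));
        if len(st)<2: continue
        i=1+st[1:,4].argmax();p=q[lab==i]
        r=cv2.minAreaRect(p.astype(np.float32));print(n,nm,len(p),"x",np.percentile(p[:,0],[2,98]).round(),"y",np.percentile(p[:,1],[2,98]).round(),"ctr",np.round(r[0],1),np.round(r[1]),round(r[2],1),"z",np.median(z[lab==i]).round(1))
E
python3 lie.py 3 wrist scene side
```

```text
time: 6.12
position: [0.5304, -0.0976, 0.2171]
tcp_rot: [0.099, 0.695, -0.098, 0.705]
contact_force: [-0.2, -0.0, -0.9]
width: -0.0003
tcp box-frame mm [-52.8   1.2] 0.2171 6.125
wrist lid+lips 2374 x [ 3. 78.] y [-45.  44.] ctr [46.7 -0.7] [90. 88.] 89.9 z 61.5
scene pull 49 x [44. 55.] y [-23.  27.] ctr [49.1  2.4] [11. 51.] 0.7 z 79.9
scene lid+lips 862 x [  5. 139.] y [-43.  48.] ctr [73.  0.] [101. 141.] 89.9 z 60.5
side pull 49 x [42. 53.] y [-25.  24.] ctr [47.6 -1. ] [52. 12.] 89.1 z 77.5
side lid+lips 914 x [  5. 139.] y [-46.  43.] ctr [72.2 -1.4] [ 95. 140.] 88.8 z 59.4
```

View pics/wrist3.png

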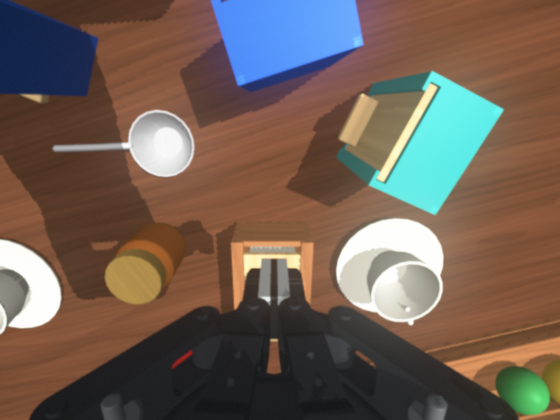

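The box lies on its back with the door up: foot edge at (272,228), pull near (272,262) just ahead of the fingers. It hardly slid. The pull centre is at about 48 mm in my heel-based frame. Next I'll put the fingers on the foot side of the pull.

```bash
python3 -m jog '{"grip":[0,0,0,0,0],"delta_pos":[[0,0,34],[0,0,33],[40,0,0],[40,0,0],[30,0,0]],"roll":[0,0,0,0,0]}'
python3 lie.py 4 scene side
```

```text
time: 6.9
position: [0.5962, -0.1163, 0.0969]
tcp_rot: [0.1, 0.699, -0.098, 0.702]
contact_force: [0.4, -0.2, 0.8]
width: 0.0002
tcp box-frame mm [15.6  1.4] 0.0969 6.9
scene pull 54 x [43. 55.] y [-23.  25.] ctr [49.   2.9] [53. 12.] 88.4 z 79.0
scene lid+lips 845 x [  7. 139.] y [-43.  48.] ctr [72.8  2. ] [ 97. 141.] 89.4 z 60.4
side pull 49 x [42. 53.] y [-26.  23.] ctr [47.4 -1.6] [52. 12.] 89.8 z 78.0
side lid+lips 888 x [  7. 139.] y [-46.  43.] ctr [72.1 -1.1] [ 96. 139.] 89.6 z 59.3
```

```bash
python3 -m jog '{"grip":[0,0,0,0],"delta_pos":[[14,0,-2],[10,0,0],[4,0,0],[0,0,0]],"roll":[0,0,0,0]}'
```

```text
time: 7.5
position: [0.5938, -0.1155, 0.0676]
tcp_rot: [0.1, 0.7, -0.098, 0.701]
contact_force: [0.1, -0.0, -0.4]
width: 0.0001
```

```bash
python3 -m jog '{"grip":[0,0,0,0,0],"delta_pos":[[0,0,6],[0,0,6],[0,0,5],[0,0,5],[0,0,5]],"roll":[0,0,0,0,0]}'
python3 -m jog '{"grip":[0,0,0,0,0],"delta_pos":[[0,0,5],[0,0,5],[0,0,5],[0,0,5],[0,0,0]],"roll":[0,0,0,0,0]}'
python3 lie.py 5 scene side
```

```text
time: 8.12
position: [0.6221, -0.1236, 0.069]
tcp_rot: [0.1, 0.699, -0.098, 0.701]
contact_force: [-1.4, -0.1, 0.7]
width: 0.0001
time: 8.75
position: [0.6429, -0.1297, 0.0689]
tcp_rot: [0.1, 0.699, -0.098, 0.701]
contact_force: [-0.4, 0.1, 1.1]
width: 0.0002
tcp box-frame mm [64.2  1.3] 0.0689 8.75
scene pull 64 x [58. 88.] y [-21.  27.] ctr [82.3  2.7] [31. 48.] 31.3 z 79.6
scene lid+lips 825 x [  5. 170.] y [-42.  48.] ctr [88.3  1.3] [174.  97.] 0.2 z 60.1
side pull 51 x [75. 86.] y [-25.  22.] ctr [80.8 -2.4] [12. 51.] 0.2 z 78.0
side lid+lips 864 x [  5. 172.] y [-46.  42.] ctr [88.8 -2. ] [ 97. 173.] 89.0 z 59.3
```

```bash
python3 -m jog '{"grip":[0,0,0,0,0],"delta_pos":[[0,0,5],[0,0,4],[0,0,3],[0,0,3],[0,0,0]],"roll":[0,0,0,0,0]}'
cat > fz.py <<'E'
from h import *
F=[]
for i in range(6):
    env.grab_frame("side");F.append(env.sense()["contact_force"])
print("F along box x",(np.array(F)@[.961,-.276,0]).round(2),np.mean(np.array(F)@[.961,-.276,0]).round(2))
E
python3 lie.py 6 scene side; python3 fz.py
```

```text
time: 9.48
position: [0.6579, -0.134, 0.069]
tcp_rot: [0.1, 0.699, -0.098, 0.701]
contact_force: [0.2, 0.4, -0.5]
width: -0.0001
tcp box-frame mm [79.8  1.4] 0.069 9.475
scene pull 66 x [ 70. 103.] y [-22.  28.] ctr [94.9  2.2] [37. 47.] 33.8 z 79.7
scene lid+lips 839 x [  5. 187.] y [-42.  48.] ctr [95.8  1.6] [187. 100.] 1.1 z 60.2
side pull 52 x [ 91. 102.] y [-25.  21.] ctr [96.1  0.2] [51. 12.] 89.4 z 77.9
side lid+lips 905 x [  5. 188.] y [-46.  42.] ctr [96.7 -1.2] [ 97. 189.] 88.6 z 59.2
F along box x [-0.6  -0.15 -0.74 -0.2  -0.76  0.19] -0.38
```

```bash
python3 -m jog '{"grip":[0,0],"delta_pos":[[0,0,2.5],[0,0,0]],"roll":[0,0]}'; python3 fz.py
python3 -m jog '{"grip":[0,0],"delta_pos":[[0,0,2.5],[0,0,0]],"roll":[0,0]}'; python3 fz.py; python3 lie.py 7 scene side
```

```text
time: 10.12
position: [0.6601, -0.1346, 0.069]
tcp_rot: [0.1, 0.699, -0.098, 0.701]
contact_force: [-0.2, 0.4, -0.0]
width: 0.0
F along box x [-0.44  0.13  0.39 -0.07 -0.89 -0.51] -0.23
time: 10.68
position: [0.6624, -0.1353, 0.069]
tcp_rot: [0.1, 0.699, -0.098, 0.701]
contact_force: [-0.2, 0.4, 0.6]
width: -0.0002
F along box x [-1.06  0.48  0.49  0.03  0.22  0.08] 0.04
tcp box-frame mm [84.3  1.4] 0.0691 10.975
scene pull 65 x [ 83. 108.] y [-24.  28.] ctr [93.8  2.1] [28. 57.] 1.8 z 79.3
scene lid+lips 843 x [  8. 190.] y [-42.  48.] ctr [99.9  1.6] [ 99. 189.] 89.5 z 60.3
side pull 55 x [ 80. 106.] y [-26.  23.] ctr [100.4  -2. ] [46. 30.] 62.1 z 78.3
side lid+lips 901 x [  8. 192.] y [-46.  43.] ctr [100.3  -1.6] [190.  95.] 0.0 z 59.3
```

```bash
python3 -m jog '{"grip":[0,0,0,0,0],"delta_pos":[[0,0,-12],[-45,0,-10],[-50,0,-40],[-50,0,-50],[0,0,-10]],"roll":[0,0,0,0,0]}'; python3 -m jog '{"grip":[0],"delta_pos":[[0,0,0]],"roll":[0]}'; python3 lie.py 8 scene side wrist
python3 - <<'E'
from h import *
b=np.array([.961,-.276]);y=np.array([.276,.961]);heel=np.array([.552,-.105])+.03*b
f=grab("wrist");W=cloud(f);q=(W[...,:2]-heel)@np.c_[b,y]*1000;z=W[...,2]*1000
for lo,hi in[(-42,-37),(37,42),(-20,20)]:
  for zl,zh in[(45,70),(74,84)]:
    m=(q[...,1]>lo)&(q[...,1]<hi)&(z>zl)&(z<zh)&(abs(q[...,0]-100)<120)
    if m.sum()>9: print(lo,hi,zl,m.sum(),np.percentile(q[m][:,0],[1,3,50,97,99]).round(1),np.median(z[m]).round(1))
E
```

```text
time: 11.7
position: [0.5481, -0.103, 0.2107]
tcp_rot: [0.1, 0.7, -0.098, 0.701]
contact_force: [-0.2, -1.0, -0.5]
width: -0.0002
time: 11.82
position: [0.5478, -0.1029, 0.2106]
tcp_rot: [0.1, 0.7, -0.098, 0.701]
contact_force: [1.1, -0.6, -0.6]
width: -0.0002
tcp box-frame mm [-34.6   0.9] 0.2106 11.825
scene pull 50 x [ 96. 108.] y [-23.  28.] ctr [101.9   2.2] [52. 11.] 89.0 z 78.7
scene lid+lips 932 x [  8. 190.] y [-42.  47.] ctr [99.4  1.9] [ 98. 189.] 89.7 z 60.2
side pull 51 x [ 95. 107.] y [-26.  21.] ctr [101.   -1.4] [51. 11.] 89.4 z 78.4
side lid+lips 977 x [  8. 192.] y [-46.  43.] ctr [100.2  -0.9] [ 98. 190.] 89.9 z 59.2
wrist lid+lips 2092 x [ 6. 92.] y [-45.  44.] ctr [53.5 -0.7] [90. 96.] 89.7 z 62.1
-42 -37 45 349 [ 5.6  5.9 42.8 89.7 92.5] 62.3
37 42 45 341 [ 6.1  6.3 42.2 88.2 90.4] 62.4
-20 20 45 680 [  5.6   5.9  10.9 192.1 193.2] 58.5
```

View pics/wrist8.png

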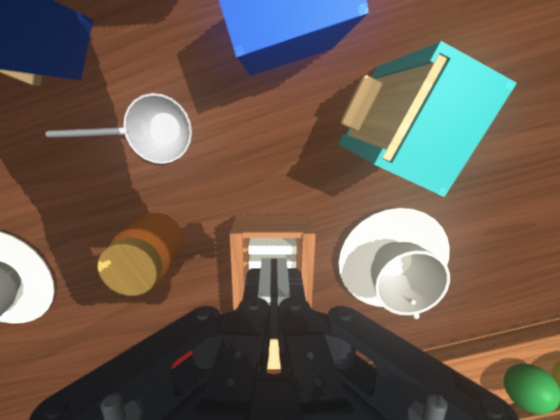

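The wrist view shows the box open, foot edge at (272,232), inside visible at (272,250), tea things unmoved. The pull is now about 95.5 mm from the foot edge (95 expected fully open). As a check on the stop, I'll see from the stored pictures whether the box started to shift in the last step.

```bash
python3 - <<'E'
from h import *
b=np.array([.961,-.276]);y=np.array([.276,.961]);heel=np.array([.552,-.105])+.03*b
for n in["scene","side"]:
    f=grab(n);K=np.array(f["camera_matrix"]);R=np.array(f["R"]);t=np.array(f["t"])
    P=lambda s,l,z:cv2.projectPoints(np.array([[*(heel+s*b+l*y),z]]),cv2.Rodrigues(R)[0],t,K,np.array([f["k1"],0,0,0]))[0].ravel()
    # lower foot-side corner visible outside the arm and box far-end corner
    def tr(s,l,z):
        c=P(s,l,z);d=P(s+.001,l,z)-c;out=[]
        x0,y0=np.round(c).astype(int)-8
        g=lambda k:cv2.imread(f"pics/{n}{k}.png",0)[y0:y0+17,x0:x0+17].astype(np.float32)
        ref=g(3)
        for k in "3 5 6 7 8".split():
            M=np.eye(2,3,dtype=np.float32)
            try: cc,M=cv2.findTransformECC(ref,g(k),M,cv2.MOTION_TRANSLATION,None,None,1); out.append((k,round(float(M[:,2]@d/(d@d)),1),round(cc,2)))
            except cv2.error: out.append((k,None))
        print(n,(s,l),c.round(),out)
    for l in(-.045,.045):
        tr(.137,l,.04);tr(.006,l,.03)
E
```

```text
scene (0.137, -0.045) [207. 205.] [('3', None), ('5', None), ('6', None), ('7', None), ('8', None)]
scene (0.006, -0.045) [243. 191.] [('3', None), ('5', None), ('6', None), ('7', None), ('8', None)]
scene (0.137, 0.045) [219. 225.] [('3', None), ('5', None), ('6', None), ('7', None), ('8', None)]
scene (0.006, 0.045) [256. 209.] [('3', None), ('5', None), ('6', None), ('7', None), ('8', None)]
side (0.137, -0.045) [333. 267.] [('3', None), ('5', None), ('6', None), ('7', None), ('8', None)]
side (0.006, -0.045) [293. 260.] [('3', None), ('5', None), ('6', None), ('7', None), ('8', None)]
side (0.137, 0.045) [337. 244.] [('3', None), ('5', None), ('6', None), ('7', None), ('8', None)]
side (0.006, 0.045) [299. 238.] [('3', None), ('5', None), ('6', None), ('7', None), ('8', None)]
```

```bash
python3 - <<'E'
from h import *
b=np.array([.961,-.276]);y=np.array([.276,.961]);heel=np.array([.552,-.105])+.03*b
for n in["scene","side"]:
    f=grab(n);K=np.array(f["camera_matrix"]);R=np.array(f["R"]);t=np.array(f["t"])
    P=lambda s,l,z:cv2.projectPoints(np.array([[*(heel+s*b+l*y),z]]),cv2.Rodrigues(R)[0],t,K,np.array([f["k1"],0,0,0]))[0].ravel()
    def tr(s,l,z):
        c=P(s,l,z);d=P(s+.001,l,z)-c;out=[]
        x0,y0=np.round(c).astype(int)-8
        g=lambda k:cv2.imread(f"pics/{n}{k}.png",0)[y0:y0+17,x0:x0+17].astype(np.float32)
        for k in "5 6 7 8".split():
            try:
                cc,M=cv2.findTransformECC(g(3),g(k),np.eye(2,3,dtype=np.float32),cv2.MOTION_TRANSLATION,(3,100,1e-4)); out.append((k,round(float(M[:,2]@d/(d@d)),1),round(cc,2)))
            except cv2.error as e: out.append((k,None))
        print(n,(s,l),out)
    for l in(-.045,.045):
        tr(.137,l,.04);tr(.006,l,.03)
E
```

```text
scene (0.137, -0.045) [('5', 39.1, 0.93), ('6', None), ('7', None), ('8', 5.0, 0.36)]
scene (0.006, -0.045) [('5', 1.9, 0.51), ('6', 23.4, 0.73), ('7', 26.6, 0.69), ('8', None)]
scene (0.137, 0.045) [('5', 27.3, 0.75), ('6', 6.6, 0.62), ('7', None), ('8', None)]
scene (0.006, 0.045) [('5', 2.0, 0.84), ('6', 1.9, 0.86), ('7', 3.7, 0.96), ('8', 3.7, 0.96)]
side (0.137, -0.045) [('5', None), ('6', None), ('7', None), ('8', 10.2, 0.91)]
side (0.006, -0.045) [('5', -0.2, 0.98), ('6', -0.3, 0.98), ('7', 2.5, 0.96), ('8', 2.3, 0.96)]
side (0.137, 0.045) [('5', 1.0, 0.68), ('6', 5.3, 0.82), ('7', None), ('8', 1.1, 0.69)]
side (0.006, 0.045) [('5', 4.3, 0.65), ('6', 3.7, 0.67), ('7', 7.7, 0.6), ('8', 7.0, 0.61)]
```

The reliable tracks (cc ≥ 0.96 in the last step) show the box shifting about 2 mm only during the last step. So the door hit its stop. The arm is clear, so I'm handing in.

```bash
python3 -c "
from rig import env
print(env.job_done(), env.sense()['time'])"
```

```text
the job is handed in; nothing more can be done
the job is handed in; nothing more can be done
```

The wooden tea box now lies on its back with the door up, and the door is open to its stop. I handed the job in at about 12.5 s of robot time. I tipped the box over its rear lower edge with closed fingers, then pushed the pull from the foot side and backed the arm clear.

**Door:** the pull ended about 95.5 mm from the box's foot edge (95 mm when fully open), to within about 2 mm. Tracking its foot corners in the stored pictures shows the box shifting about 2 mm in the last 4.5 mm of push. I take that as the door reaching its stop.

**Checks that were unclear:**
- The force readings did not show the stop: noise was about as large as the signal.
- Several other corner tracks failed or had poor correlation, so the stop rests on two good tracks plus the pull-to-foot distance.
- The box's foot edge measured about 6 mm from where I first estimated it. That includes the 2 mm shift, and the rest may be estimate error or a slight slide while tipping.

**Surroundings:** the strainer, honey jar, saucer_a and its cup, and the nearby look-alike boxes looked unmoved in the last wrist picture. I did not measure the other things again, but the arm's path kept well clear of them.

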